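# Lay a casting mould down onto the padded rail

### The arm

A 6-joint arm with a two-finger parallel gripper is mounted at the origin on the work surface. World frame = base frame: x ahead of the robot, y to its left, z up, the work surface at z = 0. Lengths are in m, angles in rad, forces in N, time in s.
With the tool pointing down it reaches from about 0.35 to 0.925 m from the base axis. Payload 6.4 kg.
Tool frame: the origin (TCP) lies on the centre line of the jaws, within the pads' length; the fingertips stand 25 mm ahead of it and the grasp point (between the pads) lies 6 mm ahead of it; z points along the fingers, y is the direction in which the jaws open and shut (so a half turn about z gives the same grasp; the last joint's range is limited). The gripper opens to 85 mm and grips with 20 to 120 N. Pads are 22 mm wide; open, the fingers measure 114 mm over their backs; the gripper's body (76 mm by 85 mm) begins 54 mm behind the grasp point. The pads swing forward as they close: fully open they stand 13 mm farther back than shut.
Start: joints at [1.041, 0.245, 1.558, -0, 1.339, -0.174], TCP at [0.226, 0.609, 0.256] pointing down, gripper open.
Joint ranges: [-3.13, 3.13], [-1.02, 2.26], [0.13, 2.54], [-0.95, 4.09], [0.21, 2.88], [-2.74, 2.74]. Speed limits (rad/s): [2.57, 2.57, 3.14, 3.14, 3.14, 3.14].

### API

Orientations are given as a rotation vector (axis times angle).
In Python, from workcell import observe, capture, close_job, search_frame, trace, spot_point gives the robot as it stands.
- The arm moves only by the tool jog_arm, never from a script. Its argument "rows" is a list of rows, each an object with "delta_rot": the turn, a rotation vector about the tool's x, y, z in rad, a list of three; "xyz": the shift along the tool's x, y, z in cm, a list of three; "grip": the closure, from 0 (fully open) to 1 (shut). In form: [{"delta_rot": [rx, ry, rz], "xyz": [tx, ty, tz], "grip": grip}, ...]. A call has 1 to 12 rows; each row is the pose to reach, as a shift and turn from the pose measured when the call began, along the tool's axes at that moment; what a row does not reach only later rows make up. A row lasts 1/12 s, in which the tool goes at most 41.7 mm and 7.16 degrees, less where a joint would pass 70% of its speed; a pose out of reach is approached as far as the arm can. A call with a gripper value outside its range is refused whole. The fingers move at their own pace and stop on an object; the grip force is fixed at half the most. Time passes only in rows, so rows that repeat a pose let the fingers close. It gives the time, the measured TCP pose, the force and the opening at its end, in the units of the state.
- observe(): the state, without advancing time (a new reading comes with each control period).
- capture(name): name is "side" or "top"; returns a dict with "image" (400x640x3 uint8, blue, green, red), "intrinsics" (3x3 intrinsics, pixels), "rvec" (rotation vector, rad) and "tvec" (3), from world to camera coordinates, as OpenCV has them. Camera axes: x right, y down, z forward; pixel columns grow to the right and rows downward; lengths in m; the calibration is good to about 2 mm. A picture is of the moment at which its call begins. There is no depth.
- close_job(): hands the job in, once; it reports no verdict.
Trained networks look in a picture, given as the dict that the camera call returned (one of the last four; its "shot" number tells which), for a name from the list of things; names that differ only in an ending like _2 or _b are one class to them, and where a whole thing is asked for, a point or a joint stands for the part that bears it (a point fixed in the world has none). Each returns a list of dicts, best first, with "p" (0 to 1); they miss things now and then, are a little off and sometimes report something else, mostly with a low value. They report only what shows in the picture. A call takes as long as a camera call. They do not tell look-alikes from the thing itself.
- search_frame(query, picture): "centre" ([x, y, z] in m, in world coordinates, good to about 4 mm: the middle of the surface that is visible of it).
- trace(query, picture): "region" (400x640 bool, what is visible of it).
- spot_point(query, picture): "centre" ([x, y, z] in m, in world coordinates, good to about 4 mm: a listed point, or the origin of a listed thing).
The state is a dict: "time_s": time; "q": joint angles; "dq": joint speeds; "tau": joint torques, N m; "ee_pos": TCP position; "tcp_rot": TCP orientation; "wrist_force": force on the tool from outside, world axes, zero at the start; "wrist_torque": the same for the moment, N m; "opening": finger opening in m.
Only numpy, scipy, OpenCV 4.12 (cv2) and the standard library are available. Lean on these libraries where they do the work, as an engineer would, in place of code of your own. Each camera call takes 0.05 s, during which the arm holds its last target.

### The job

With the fingertips, tip the tall open plywood casting mould over towards the black padded rail and let it down gently, so that it ends lying with its side on the pad and its foot edge still on the bench about where it stood. Do not grip, squeeze, lift or carry it: there is fresh plaster inside and a fall would crack it. Leave it lying there and leave the other things on the bench alone.

Things in the scene. Friction and masses are not known exactly. Their poses are not given: they have to be found in the camera images.
- mould: Loose plywood box with blue bands, open at the top: 90 x 90 mm outside, 200 mm tall, walls 6 mm (inside 78 x 78 mm), 0.5 to 0.8 kg. White plaster fills its lowest 60 mm. Centre of mass about 60 mm above the underside: past 37 degrees of tilt it falls by itself. Origin: centre of underside; z points to the mouth; x points within 12 degrees of the rail, the way it must tip.
- foot_edge (a point): Middle of the mould's lower edge on the rail side (45 mm from the mould's origin along its x), the edge about which it tips; at bench height while it stands.
- mouth (a point): Centre of the mould's open mouth, 200 mm above its underside along its z.
- rail: Fixed batten 24 mm wide, 170 mm long, with a round black rubber pad on top, 30 mm high in all. Origin: centre of its underside; x points square across it, away from the mould; y runs along it. The mould's foot edge stands 110 to 130 mm before its centre line; lying on the pad the mould is tilted about 76 degrees from upright, its mouth some 75 mm beyond the rail.
- rosette: Bystander: white round plaster rosette, 70 mm across, 24 mm high, lying beside the lane. Origin: centre of its underside.
- brush: Bystander: brush 170 mm long lying beside the lane. Origin: near its middle, on the bench.
- release_oil: Bystander: yellow bottle with a red cap, 60 mm across, 150 mm tall. Origin: centre of its underside.
- mallet: Bystander: hammer lying on the bench. Origin: near its middle, on the bench.
- mixing_cup: Bystander: black plaster bowl, 90 mm across, 90 mm high. Origin: centre of its underside.
- scraper: Bystander: spatula 200 mm long lying on the bench. Origin: near its middle, on the bench.
There are look-alikes about, which are no part of the job. Of the things shaped like the mould, the plywood one is meant. Of the things shaped like the rail, the black one is meant.

How it is judged:
By the outcome, as a careful person would: the job done as asked, in the order asked, and still so for the second after the job is handed in, with the robot touching nothing.
It also fails if it takes over 51 s, if anything falls off the work surface, if the arm or the gripper's body presses on something with over 40 N, if the wrist force passes 120 N, or if a joint passes its speed limit or range.

## Working session

There is one attempt and no reset: what is moved stays moved. The work goes in short steps, Python scripts to look and compute and a tool call to move; the robot and the scene stay as the last step left them, time stands still between calls to the robot, and variables do not carry over. Pictures are saved under pics/ and viewed, and the job is handed in when it is done.

Besides the shell and the picture viewer there is one more tool, called after "Call:" by a JSON object that holds its "fn" and its "kwargs". jog_arm: Moves the arm, as the interface text tells. Its arguments: {"type":"object","properties":{"rows":{"type":"array"}},"required":["rows"]}

```bash
mkdir -p pics; ls
python3 - <<'E'
from workcell import *
import cv2
print(observe())
for n in ("side","top"):
    c=capture(n); cv2.imwrite(f"pics/{n}0.png",c["image"]); print(n,c["intrinsics"],c["rvec"],c["tvec"])
    for q in ("mould","rail","foot_edge","mouth"):
        f=spot_point(q,c); print(q,[(round(d["p"],2),[round(float(v),3) for v in d["centre"]]) for d in f])
E
```

```text
pics
{'time_s': 0.0, 'q': array([ 1.04087196e+00,  2.45826990e-01,  1.55903120e+00, -2.02819710e-05,
        1.33868262e+00, -1.74110457e-01]), 'dq': array([ 0.00074149,  0.00054047,  0.00087574, -0.00041101,  0.00102024,
        0.00014383]), 'tau': array([ 9.27567598e-04, -4.29520547e+01, -3.26123643e+01, -1.37804423e-04,
        5.40228197e-03, -9.52671030e-06]), 'ee_pos': array([0.22617107, 0.60883393, 0.25516277]), 'tcp_rot': array([-5.55844429e-01, -3.09136368e+00,  2.88259114e-03]), 'wrist_force': array([0.38838192, 0.15498841, 0.38190001]), 'wrist_torque': array([-0.06195274, -0.00861332,  0.02522948]), 'opening': 0.08535389114685289}
side [[465.58510975   0.         321.58254122]
 [  0.         465.58510975 197.92923534]
 [  0.           0.           1.        ]] [ 1.11432101  2.44574566 -0.95340567] [ 0.37554123 -0.22967323  1.57865821]
mould [(0.76, [0.72, 0.132, 0.005]), (0.6, [0.556, 0.105, 0.001])]
rail [(0.75, [0.382, 0.085, 0.002]), (0.73, [0.568, -0.066, 0.002]), (0.21, [0.559, 0.104, 0.2])]
foot_edge [(0.72, [0.621, -0.356, 0.001]), (0.7, [0.721, 0.174, -0.003]), (0.49, [0.745, -0.087, 0.002]), (0.36, [0.557, 0.106, 0.003])]
mouth [(0.76, [0.715, 0.137, 0.204]), (0.7, [0.559, 0.103, 0.2]), (0.34, [0.627, 0.321, 0.004])]
top [[433.77880442   0.         315.00779986]
 [  0.         433.77880442 202.80809522]
 [  0.           0.           1.        ]] [ 2.15719523 -2.12022628  0.13796164] [-0.01077989  0.56468508  1.25973657]
mould [(0.79, [0.561, 0.107, 0.004]), (0.78, [0.714, 0.131, -0.002])]
rail [(0.76, [0.57, -0.06, 0.007]), (0.76, [0.381, 0.088, 0.001])]
foot_edge [(0.8, [0.725, 0.178, 0.004]), (0.79, [0.564, 0.062, -0.005])]
mouth [(0.78, [0.559, 0.108, 0.199]), (0.61, [0.716, 0.133, 0.203])]
```

View pics/side0.png

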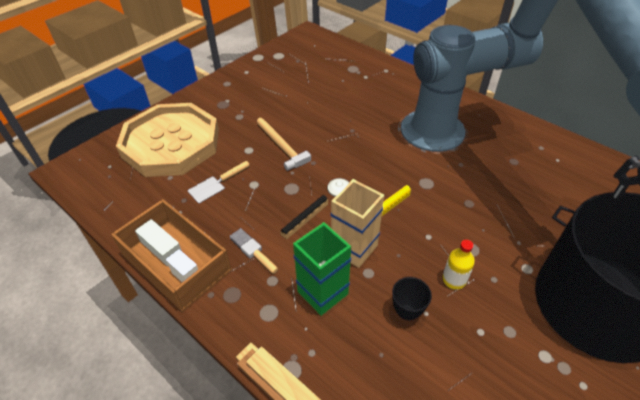

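View pics/top0.png

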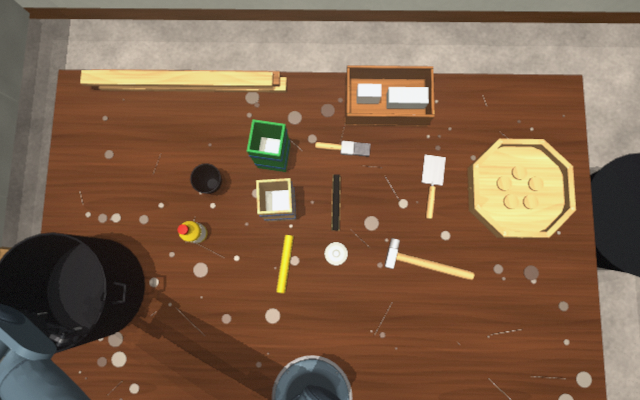

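Candidates: the plywood box (top px 275,200) and the green box (268,145). The plywood one, with blue bands, is the one meant. The black rail (336,202) and the yellow rail (285,264) look alike, and the black one is meant. I'll check both in an enlarged crop.

Run:
```python
import cv2
a=cv2.imread("pics/top0.png")[110:270,220:380]
cv2.imwrite("pics/top0c.png",cv2.resize(a,(592,592),interpolation=cv2.INTER_CUBIC))
a=cv2.imread("pics/side0.png")[160:320,260:420]
cv2.imwrite("pics/side0c.png",cv2.resize(a,(592,592),interpolation=cv2.INTER_CUBIC))
```

```text
(no output)
```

View pics/top0c.png

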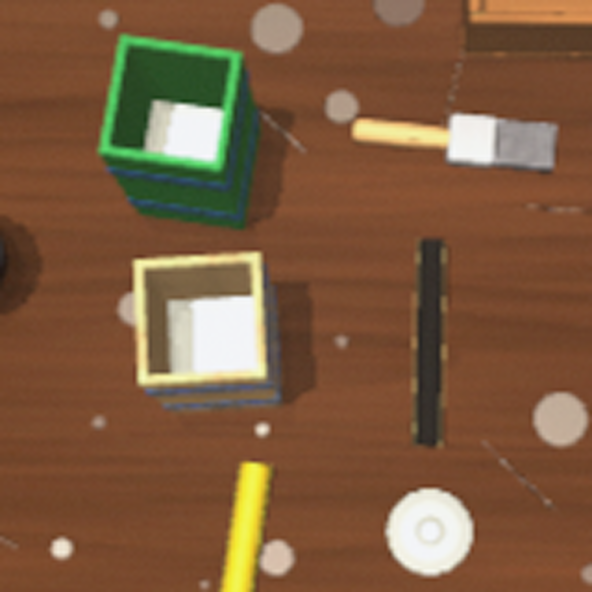

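View pics/side0c.png

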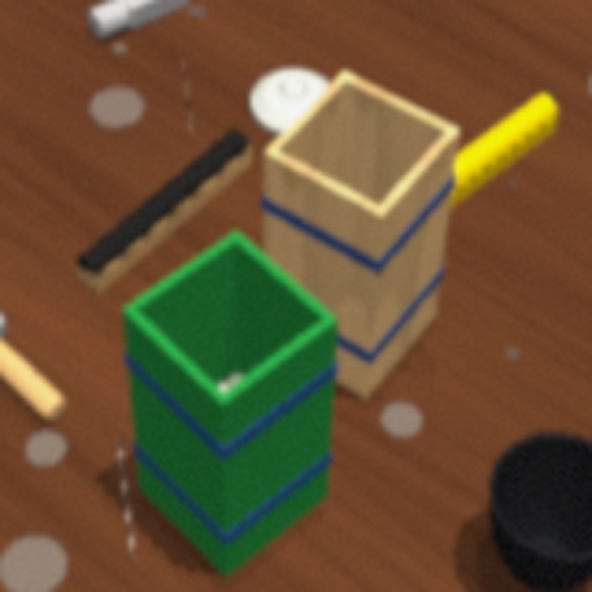

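The crops confirm it. The pale plywood box with blue bands has rim corners at about (256,180)–(292,213) in the top view, and the black-padded batten is at (336,202). Next I'll measure the rim and the rail.

```bash
cat > h.py <<'E'
import numpy as np, cv2
from workcell import *
def bp(c,uv,z):
    K=np.array(c["intrinsics"]);R,_=cv2.Rodrigues(np.array(c["rvec"],float));t=np.array(c["tvec"],float).ravel()
    o=-R.T@t; out=[]
    for u,v in uv:
        d=R.T@np.linalg.inv(K)@[u,v,1]; out.append(o+d*(z-o[2])/d[2])
    return np.array(out)
def proj(c,P):
    return cv2.projectPoints(np.array(P,float).reshape(-1,3),np.array(c["rvec"],float),np.array(c["tvec"],float),np.array(c["intrinsics"]),None)[0][:,0]
E
python3 - <<'E'
from h import *
np.set_printoptions(precision=4,suppress=True)
c=capture("top"); s=capture("side")
T=bp(c,np.array([(135,260),(262,253),(268,380),(139,386)])/3.7+[220,110]-.36,.2)
S=bp(s,np.array([(346,73),(458,130),(381,213),(266,150)])/3.7+[260,160]-.36,.2)
for P in (T,S):
    print(P[:,:2],P.mean(0)); e=[P[(i+1)%4]-P[i] for i in range(4)]; print([ (round(np.hypot(*v[:2]),3),round(np.degrees(np.arctan2(v[1],v[0])),1)) for v in e])
r=bp(c,np.array([(431,240),(429,443)])/3.7+[220,110]-.36,.03); print("rail",r,r.mean(0))
o=observe(); R=cv2.Rodrigues(o["tcp_rot"])[0]; print(R)
E
```

```text
[[0.6005 0.1536]
 [0.607  0.0626]
 [0.5154 0.0559]
 [0.5096 0.1473]] [0.5581 0.1048 0.2   ]
[(np.float64(0.091), np.float64(-85.9)), (np.float64(0.092), np.float64(-175.8)), (np.float64(0.092), np.float64(93.6)), (np.float64(0.091), np.float64(4.0))]
[[0.5169 0.0599]
 [0.5102 0.1467]
 [0.5976 0.152 ]
 [0.604  0.0642]] [0.5572 0.1057 0.2   ]
[(np.float64(0.087), np.float64(94.4)), (np.float64(0.088), np.float64(3.4)), (np.float64(0.088), np.float64(-85.8)), (np.float64(0.087), np.float64(-177.1))]
rail [[ 0.6547 -0.0637  0.03  ]
 [ 0.487  -0.0639  0.03  ]] [ 0.5708 -0.0638  0.03  ]
[[-0.9374  0.3484  0.    ]
 [ 0.3484  0.9374 -0.    ]
 [-0.     -0.     -1.    ]]
```

Call:
{"fn": "jog_arm", "kwargs": {"rows": [{"delta_rot":[0,0,-0.1],"xyz":[-3,-3,-2],"grip":0.7},{"delta_rot":[0,0,-0.2],"xyz":[-6,-6,-5],"grip":0.7},{"delta_rot":[0,0,-0.3],"xyz":[-9,-9,-6],"grip":0.7},{"delta_rot":[0,0,-0.4],"xyz":[-12,-12,-6],"grip":0.7},{"delta_rot":[0,0,-0.426],"xyz":[-15,-15,-6],"grip":0.7},{"delta_rot":[0,0,-0.426],"xyz":[-18,-18,-6],"grip":0.7},{"delta_rot":[0,0,-0.426],"xyz":[-21,-21,-6],"grip":0.7},{"delta_rot":[0,0,-0.426],"xyz":[-24,-24,-6],"grip":0.7},{"delta_rot":[0,0,-0.426],"xyz":[-27,-27,-6],"grip":0.7},{"delta_rot":[0,0,-0.426],"xyz":[-30,-30,-6],"grip":0.7},{"delta_rot":[0,0,-0.426],"xyz":[-33,-33,-6],"grip":0.7},{"delta_rot":[0,0,-0.426],"xyz":[-36,-36,-6],"grip":0.7}]}}

```text
time_s: 1.6
ee_pos: [0.4293, 0.1652, 0.3167]
tcp_rot: [-0.11, 3.138, 0.0]
wrist_force: [1.3, 0.3, 0.7]
opening: 0.0256
```

Call:
{"fn": "jog_arm", "kwargs": {"rows": [{"delta_rot":[0,0,0],"xyz":[-1.2,-3.5,0],"grip":0.7},{"delta_rot":[-0.08,0,0],"xyz":[-2.5,-7,0],"grip":0.7},{"delta_rot":[-0.16,0,0],"xyz":[-4,-10.5,0],"grip":0.7},{"delta_rot":[-0.24,0,0],"xyz":[-5,-14,0],"grip":0.7},{"delta_rot":[-0.32,0,0],"xyz":[-6,-17.5,0],"grip":0.7},{"delta_rot":[-0.4,0,0],"xyz":[-8,-21,0],"grip":0.7},{"delta_rot":[-0.48,0,0],"xyz":[-9,-24,0],"grip":0.7},{"delta_rot":[-0.56,0,0],"xyz":[-10,-27,0],"grip":0.7},{"delta_rot":[-0.64,0,0],"xyz":[-11,-30,0],"grip":0.7},{"delta_rot":[-0.72,0,0],"xyz":[-12,-33,0],"grip":0.7},{"delta_rot":[-0.8,0,0],"xyz":[-12.6,-34.5,0],"grip":0.7},{"delta_rot":[-0.87,0,0],"xyz":[-12.6,-34.5,0],"grip":0.7}]}}

```text
time_s: 2.6
ee_pos: [0.5801, -0.1738, 0.3161]
tcp_rot: [0.095, -2.822, -1.316]
wrist_force: [-0.5, -0.2, 0.2]
opening: 0.0256
```

Run:
```python
from h import *
np.set_printoptions(precision=4,suppress=True)
o=observe(); R=cv2.Rodrigues(o["tcp_rot"])[0]; print(o["q"],o["ee_pos"]);print(R)
```

```text
[-0.6978  0.347   1.4737  0.6338  1.9327 -2.2972] [ 0.5801 -0.1738  0.3161]
[[-0.9978 -0.0438 -0.0499]
 [-0.0664  0.6411  0.7646]
 [-0.0015  0.7662 -0.6426]]
```

Tilting works, but joint 6 is close to its limit, so I'll take the half-turn equivalent of the tool.

Call:
{"fn": "jog_arm", "kwargs": {"rows": [{"delta_rot":[0,0,0.125],"xyz":[0,0,0],"grip":0.7},{"delta_rot":[0,0,0.25],"xyz":[0,0,0],"grip":0.7},{"delta_rot":[0,0,0.375],"xyz":[0,0,0],"grip":0.7},{"delta_rot":[0,0,0.5],"xyz":[0,0,0],"grip":0.7},{"delta_rot":[0,0,0.625],"xyz":[0,0,0],"grip":0.7},{"delta_rot":[0,0,0.75],"xyz":[0,0,0],"grip":0.7},{"delta_rot":[0,0,0.875],"xyz":[0,0,0],"grip":0.7},{"delta_rot":[0,0,1.0],"xyz":[0,0,0],"grip":0.7},{"delta_rot":[0,0,1.125],"xyz":[0,0,0],"grip":0.7},{"delta_rot":[0,0,1.25],"xyz":[0,0,0],"grip":0.7},{"delta_rot":[0,0,1.375],"xyz":[0,0,0],"grip":0.7},{"delta_rot":[0,0,1.5],"xyz":[0,0,0],"grip":0.7}]}}

```text
time_s: 3.6
ee_pos: [0.5801, -0.1739, 0.3161]
tcp_rot: [-1.585, -1.813, -0.795]
wrist_force: [-0.3, 0.0, 0.5]
opening: 0.0258
```

Call:
{"fn": "jog_arm", "kwargs": {"rows": [{"delta_rot":[0,0,0.125],"xyz":[0,0,0],"grip":0.7},{"delta_rot":[0,0,0.25],"xyz":[0,0,0],"grip":0.7},{"delta_rot":[0,0,0.375],"xyz":[0,0,0],"grip":0.7},{"delta_rot":[0,0,0.5],"xyz":[0,0,0],"grip":0.7},{"delta_rot":[0,0,0.625],"xyz":[0,0,0],"grip":0.7},{"delta_rot":[0,0,0.75],"xyz":[0,0,0],"grip":0.7},{"delta_rot":[0,0,0.875],"xyz":[0,0,0],"grip":0.7},{"delta_rot":[0,0,1.0],"xyz":[0,0,0],"grip":0.7},{"delta_rot":[0,0,1.125],"xyz":[0,0,0],"grip":0.7},{"delta_rot":[0,0,1.25],"xyz":[0,0,0],"grip":0.7},{"delta_rot":[0,0,1.375],"xyz":[0,0,0],"grip":0.7},{"delta_rot":[0,0,1.5],"xyz":[0,0,0],"grip":0.7}]}}

```text
time_s: 4.6
ee_pos: [0.5801, -0.1739, 0.3161]
tcp_rot: [-2.258, -0.232, -0.04]
wrist_force: [-1.2, -0.3, -0.1]
opening: 0.0257
```

```bash
cat >> h.py <<'E'
np.set_printoptions(precision=4,suppress=True)
MX=np.array([.0698,-.9976,0]); PX=np.array([.9976,.0698,0])
def Rt(th):  # tool tilt th rad towards rail lean (body leans to rail)
    z=np.array([0,0,-1.])*np.cos(th)-MX*np.sin(th)
    x=PX; y=np.cross(z,x); return np.c_[x,y,z]
def rel(p,th):
    o=observe(); R=cv2.Rodrigues(o["tcp_rot"])[0]
    rv=cv2.Rodrigues(R.T@Rt(th))[0].ravel()
    return rv, R.T@(np.array(p)-o["ee_pos"])*100
E
python3 - <<'E'
from h import *
o=observe(); print(o["q"],o["ee_pos"]);print(Rt(0));print(rel([.5551,.147,.29],0),rel(o["ee_pos"],0))
E
```

```text
[-0.6978  0.347   1.4736  0.6334  1.9323  0.7065] [ 0.5801 -0.1739  0.3161]
[[ 0.9976  0.0698  0.    ]
 [ 0.0698 -0.9976  0.    ]
 [ 0.      0.     -1.    ]]
(array([-0.8706, -0.0631,  0.1263]), array([  2.196 , -18.5746,  26.3283])) (array([-0.8706, -0.0631,  0.1263]), array([0., 0., 0.]))
```

Call:
{"fn": "jog_arm", "kwargs": {"rows": [{"delta_rot":[-0.08,-0.006,0.012],"xyz":[0.2,-1.7,2.4],"grip":0.7},{"delta_rot":[-0.16,-0.012,0.024],"xyz":[0.4,-3.4,4.8],"grip":0.7},{"delta_rot":[-0.24,-0.018,0.035],"xyz":[0.6,-5.1,7.2],"grip":0.7},{"delta_rot":[-0.32,-0.023,0.046],"xyz":[0.8,-6.8,9.6],"grip":0.7},{"delta_rot":[-0.4,-0.03,0.06],"xyz":[1.0,-8.5,12],"grip":0.7},{"delta_rot":[-0.48,-0.035,0.07],"xyz":[1.2,-10.2,14.4],"grip":0.7},{"delta_rot":[-0.56,-0.04,0.08],"xyz":[1.4,-11.9,16.8],"grip":0.7},{"delta_rot":[-0.64,-0.046,0.093],"xyz":[1.6,-13.6,19.2],"grip":0.7},{"delta_rot":[-0.72,-0.052,0.104],"xyz":[1.8,-15.3,21.6],"grip":0.7},{"delta_rot":[-0.8,-0.058,0.116],"xyz":[2,-17,24],"grip":0.7},{"delta_rot":[-0.8706,-0.0631,0.1263],"xyz":[2.2,-18.6,26.3],"grip":0.7},{"delta_rot":[-0.8706,-0.0631,0.1263],"xyz":[2.2,-18.6,26.3],"grip":0.7}]}}

```text
time_s: 5.6
ee_pos: [0.5537, 0.1529, 0.2904]
tcp_rot: [3.139, 0.122, 0.0]
wrist_force: [0.5, -0.3, -0.6]
opening: 0.0259
```

Run:
```python
from h import *
c=capture("side");t=capture("top")
o=observe(); print(o["q"],o["ee_pos"],o["wrist_force"]);
R=cv2.Rodrigues(o["tcp_rot"])[0]
print(R, rel([.5551,.147,.2],0))
P=o["ee_pos"]+R@[0,0,.025]; print(proj(c,[P]),proj(t,[P]))
a=cv2.resize(c["image"][120:280,260:420],(400,400),interpolation=cv2.INTER_CUBIC)
b=cv2.resize(t["image"][120:280,220:380],(400,400),interpolation=cv2.INTER_CUBIC)
cv2.imwrite("pics/a1.png",np.hstack([a,b]))
```

```text
[0.0642 0.0413 1.7213 0.0002 1.3791 1.5615] [0.5547 0.1485 0.2903] [-0.0839 -0.5883  0.33  ]
[[ 0.9973  0.0733 -0.0001]
 [ 0.0733 -0.9973  0.0002]
 [-0.0001 -0.0002 -1.    ]] (array([-0.0002,  0.0001,  0.0036]), array([0.0308, 0.1578, 9.0336]))
[[374.8292 186.4154]] [[253.537  192.8362]]
```

View pics/a1.png

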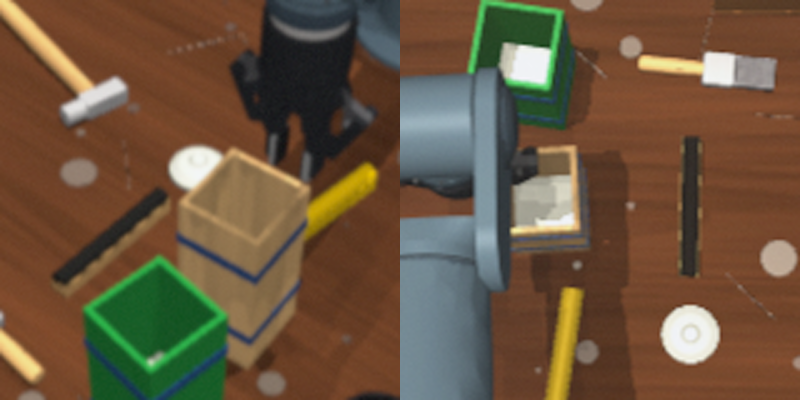

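Both fingertips straddle the line of the back wall (side tips at about px 371,182 and 384,186). Now I'll descend so that the wall sits loosely between them.

Call:
{"fn": "jog_arm", "kwargs": {"rows": [{"delta_rot":[0,0,0],"xyz":[0,0.15,2],"grip":0.7},{"delta_rot":[0,0,0],"xyz":[0,0.15,4],"grip":0.7},{"delta_rot":[0,0,0],"xyz":[0,0.15,5],"grip":0.7},{"delta_rot":[0,0,0],"xyz":[0,0.15,5.7],"grip":0.7},{"delta_rot":[0,0,0],"xyz":[0,0.15,6.3],"grip":0.7},{"delta_rot":[0,0,0],"xyz":[0,0.15,6.9],"grip":0.7},{"delta_rot":[0,0,0],"xyz":[0,0.15,7.5],"grip":0.7},{"delta_rot":[0,0,0],"xyz":[0,0.15,7.5],"grip":0.7}]}}

```text
time_s: 6.37
ee_pos: [0.5545, 0.1468, 0.2144]
tcp_rot: [-3.139, -0.115, 0.002]
wrist_force: [0.6, -0.5, -1.4]
opening: 0.026
```

```bash
cat > look.py <<'E'
from h import *
import sys
c=capture("side");t=capture("top")
o=observe(); print(o["time_s"],o["q"],o["ee_pos"],o["wrist_force"],o["opening"]);
a=cv2.resize(c["image"][120:280,260:420],(400,400),interpolation=cv2.INTER_CUBIC)
b=cv2.resize(t["image"][120:280,220:380],(400,400),interpolation=cv2.INTER_CUBIC)
cv2.imwrite(f"pics/{sys.argv[1]}.png",np.hstack([a,b]))
E
python3 look.py a2
```

```text
6.4667 [0.0614 0.1093 1.7897 0.0002 1.2424 1.5588] [0.555  0.147  0.2156] [-0.2755  0.4636 -0.1164] 0.02571830925904018
```

View pics/a2.png

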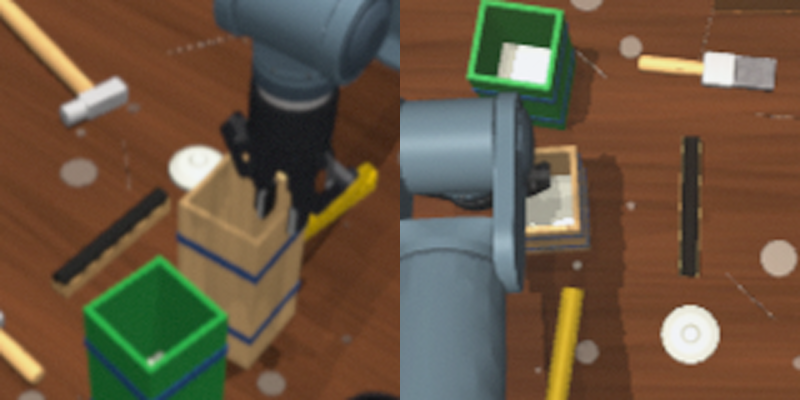

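```bash
cat >> h.py <<'E'
F=np.array([.5611,.0601,0])
def pose(phi,th,F=F,h=.190,lead=0.):
    p=np.radians(phi); up=np.array([0,0,1.])*np.cos(p)+MX*np.sin(p); fw=MX*np.cos(p)-np.array([0,0,1.])*np.sin(p)
    W=F+up*h-fw*.087
    R=Rt(np.radians(th)); return W-R[:,2]*.012,R
def table(phis,ths,**k):
    o=observe(); R0=cv2.Rodrigues(o["tcp_rot"])[0]
    for a,b in zip(phis,ths):
        P,R=pose(a,b,**k); rv=cv2.Rodrigues(R0.T@R)[0].ravel(); d=R0.T@(P-o["ee_pos"])*100
        print(f'{{"delta_rot": [{rv[0]:.3f}, {rv[1]:.3f}, {rv[2]:.3f}], "xyz": [{d[0]:.2f}, {d[1]:.2f}, {d[2]:.2f}], "grip": 0.7}},')
E
python3 -c "
from h import *
print(pose(0,0)); table([0,0,0,0],[0]*4); table(range(1,13),range(1,13))"
```

```text
(array([0.555 , 0.1469, 0.202 ]), array([[ 0.9976,  0.0698,  0.    ],
       [ 0.0698, -0.9976,  0.    ],
       [ 0.    ,  0.    , -1.    ]]))
{"delta_rot": [-0.000, -0.000, 0.003], "xyz": [0.00, 0.01, 1.36], "grip": 0.7},
{"delta_rot": [-0.000, -0.000, 0.003], "xyz": [0.00, 0.01, 1.36], "grip": 0.7},
{"delta_rot": [-0.000, -0.000, 0.003], "xyz": [0.00, 0.01, 1.36], "grip": 0.7},
{"delta_rot": [-0.000, -0.000, 0.003], "xyz": [0.00, 0.01, 1.36], "grip": 0.7},
{"delta_rot": [0.017, -0.000, 0.003], "xyz": [0.00, 0.37, 1.21], "grip": 0.7},
{"delta_rot": [0.035, -0.000, 0.004], "xyz": [0.00, 0.72, 1.07], "grip": 0.7},
{"delta_rot": [0.052, -0.000, 0.004], "xyz": [0.00, 1.08, 0.93], "grip": 0.7},
{"delta_rot": [0.070, -0.000, 0.004], "xyz": [-0.00, 1.44, 0.80], "grip": 0.7},
{"delta_rot": [0.087, -0.000, 0.004], "xyz": [-0.00, 1.81, 0.68], "grip": 0.7},
{"delta_rot": [0.105, -0.000, 0.004], "xyz": [-0.00, 2.17, 0.56], "grip": 0.7},
{"delta_rot": [0.122, -0.000, 0.004], "xyz": [-0.00, 2.54, 0.45], "grip": 0.7},
{"delta_rot": [0.139, 0.000, 0.004], "xyz": [-0.01, 2.91, 0.34], "grip": 0.7},
{"delta_rot": [0.157, 0.000, 0.004], "xyz": [-0.01, 3.28, 0.24], "grip": 0.7},
{"delta_rot": [0.174, 0.000, 0.004], "xyz": [-0.01, 3.65, 0.15], "grip": 0.7},
{"delta_rot": [0.192, 0.000, 0.004], "xyz": [-0.01, 4.03, 0.07], "grip": 0.7},
{"delta_rot": [0.209, 0.000, 0.004], "xyz": [-0.01, 4.40, -0.01], "grip": 0.7},
```

Call:
{"fn": "jog_arm", "kwargs": {"rows": [{"delta_rot":[0,0,0.003],"xyz":[0,0,0.7],"grip":0.7},{"delta_rot":[0,0,0.003],"xyz":[0,0,1.36],"grip":0.7},{"delta_rot":[0,0,0.003],"xyz":[0,0,1.36],"grip":0.7},{"delta_rot":[0.017,0,0.003],"xyz":[0,0.37,1.21],"grip":0.7},{"delta_rot":[0.035,0,0.004],"xyz":[0,0.72,1.07],"grip":0.7},{"delta_rot":[0.052,0,0.004],"xyz":[0,1.08,0.93],"grip":0.7},{"delta_rot":[0.07,0,0.004],"xyz":[0,1.44,0.8],"grip":0.7},{"delta_rot":[0.087,0,0.004],"xyz":[0,1.81,0.68],"grip":0.7},{"delta_rot":[0.105,0,0.004],"xyz":[0,2.17,0.56],"grip":0.7},{"delta_rot":[0.122,0,0.004],"xyz":[0,2.54,0.45],"grip":0.7},{"delta_rot":[0.139,0,0.004],"xyz":[0,2.91,0.34],"grip":0.7},{"delta_rot":[0.157,0,0.004],"xyz":[0,3.28,0.24],"grip":0.7}]}}

```text
time_s: 7.47
ee_pos: [0.5574, 0.1139, 0.2133]
tcp_rot: [-2.981, -0.103, 0.008]
wrist_force: [-0.3, 1.9, -0.9]
opening: 0.0258
```

```bash
python3 look.py a3; python3 -c "
from h import *
p=list(range(10,22)); table(p,p)"
```

```text
7.5667 [-0.0631  0.0946  1.8153  0.1647  1.2562  1.3867] [0.5576 0.1134 0.2134] [0.024  0.6741 0.0175] 0.02551368365303823
{"delta_rot": [0.017, -0.001, -0.002], "xyz": [-0.03, 0.27, -0.11], "grip": 0.7},
{"delta_rot": [0.034, -0.001, -0.002], "xyz": [-0.03, 0.62, -0.25], "grip": 0.7},
{"delta_rot": [0.052, -0.001, -0.002], "xyz": [-0.03, 0.98, -0.39], "grip": 0.7},
{"delta_rot": [0.069, -0.001, -0.002], "xyz": [-0.02, 1.34, -0.52], "grip": 0.7},
{"delta_rot": [0.086, -0.001, -0.002], "xyz": [-0.02, 1.71, -0.64], "grip": 0.7},
{"delta_rot": [0.104, -0.001, -0.002], "xyz": [-0.02, 2.07, -0.76], "grip": 0.7},
{"delta_rot": [0.121, -0.001, -0.002], "xyz": [-0.02, 2.44, -0.87], "grip": 0.7},
{"delta_rot": [0.139, -0.001, -0.002], "xyz": [-0.02, 2.81, -0.97], "grip": 0.7},
{"delta_rot": [0.156, -0.001, -0.002], "xyz": [-0.02, 3.18, -1.07], "grip": 0.7},
{"delta_rot": [0.174, -0.001, -0.002], "xyz": [-0.02, 3.55, -1.16], "grip": 0.7},
{"delta_rot": [0.191, -0.001, -0.002], "xyz": [-0.02, 3.93, -1.25], "grip": 0.7},
{"delta_rot": [0.209, -0.001, -0.002], "xyz": [-0.02, 4.30, -1.33], "grip": 0.7},
```

View pics/a3.png

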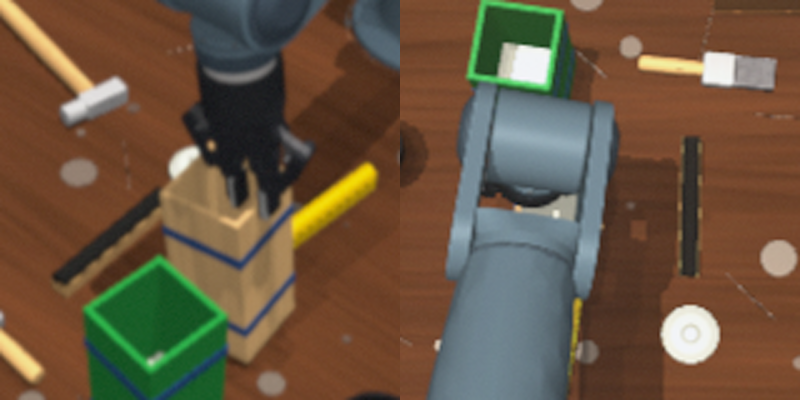

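The mould is tipping: the rim has moved about 17 px in the crop while the base has barely moved. Continuing.

Call:
{"fn": "jog_arm", "kwargs": {"rows": [{"delta_rot":[0.017,0,-0.002],"xyz":[-0.02,0.27,-0.11],"grip":0.7},{"delta_rot":[0.034,0,-0.002],"xyz":[-0.02,0.62,-0.25],"grip":0.7},{"delta_rot":[0.052,0,-0.002],"xyz":[-0.02,0.98,-0.39],"grip":0.7},{"delta_rot":[0.069,0,-0.002],"xyz":[-0.02,1.34,-0.52],"grip":0.7},{"delta_rot":[0.086,0,-0.002],"xyz":[-0.02,1.71,-0.64],"grip":0.7},{"delta_rot":[0.104,0,-0.002],"xyz":[-0.02,2.07,-0.76],"grip":0.7},{"delta_rot":[0.121,0,-0.002],"xyz":[-0.02,2.44,-0.87],"grip":0.7},{"delta_rot":[0.139,0,-0.002],"xyz":[-0.02,2.81,-0.97],"grip":0.7},{"delta_rot":[0.156,0,-0.002],"xyz":[-0.02,3.18,-1.07],"grip":0.7},{"delta_rot":[0.174,0,-0.002],"xyz":[-0.02,3.55,-1.16],"grip":0.7},{"delta_rot":[0.191,0,-0.002],"xyz":[-0.02,3.93,-1.25],"grip":0.7},{"delta_rot":[0.209,0,-0.002],"xyz":[-0.02,4.3,-1.33],"grip":0.7}]}}

```text
time_s: 8.57
ee_pos: [0.5605, 0.0685, 0.2198]
tcp_rot: [-2.771, -0.097, 0.017]
wrist_force: [0.9, 1.5, 0.0]
opening: 0.0255
```

```bash
python3 look.py a4; python3 -c "
from h import *
p=list(range(22,34)); table(p,p)"
```

```text
8.6667 [-0.2252  0.1038  1.8174  0.3608  1.3459  1.1733] [0.5606 0.068  0.2197] [ 0.1798  0.5055 -0.7985] 0.025910855675540793
{"delta_rot": [0.016, -0.001, -0.001], "xyz": [-0.00, 0.27, -0.12], "grip": 0.7},
{"delta_rot": [0.034, -0.001, -0.001], "xyz": [-0.00, 0.62, -0.27], "grip": 0.7},
{"delta_rot": [0.051, -0.001, -0.001], "xyz": [-0.00, 0.98, -0.40], "grip": 0.7},
{"delta_rot": [0.069, -0.001, -0.001], "xyz": [-0.00, 1.34, -0.53], "grip": 0.7},
{"delta_rot": [0.086, -0.001, -0.001], "xyz": [-0.00, 1.71, -0.66], "grip": 0.7},
{"delta_rot": [0.104, -0.001, -0.001], "xyz": [-0.00, 2.07, -0.78], "grip": 0.7},
{"delta_rot": [0.121, -0.001, -0.001], "xyz": [-0.00, 2.44, -0.89], "grip": 0.7},
{"delta_rot": [0.139, -0.001, -0.001], "xyz": [-0.00, 2.81, -0.99], "grip": 0.7},
{"delta_rot": [0.156, -0.001, -0.001], "xyz": [0.00, 3.18, -1.09], "grip": 0.7},
{"delta_rot": [0.173, -0.001, -0.001], "xyz": [0.00, 3.55, -1.18], "grip": 0.7},
{"delta_rot": [0.191, -0.001, -0.001], "xyz": [0.00, 3.93, -1.27], "grip": 0.7},
{"delta_rot": [0.208, -0.001, -0.001], "xyz": [0.00, 4.30, -1.35], "grip": 0.7},
```

View pics/a4.png

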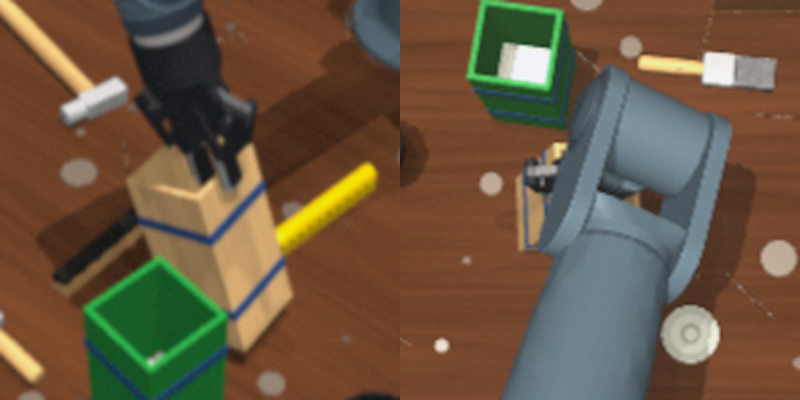

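It's tilted by about 18° with the base still in place. Continuing.

Call:
{"fn": "jog_arm", "kwargs": {"rows": [{"delta_rot":[0.016,0,-0.001],"xyz":[0,0.27,-0.12],"grip":0.7},{"delta_rot":[0.034,0,-0.001],"xyz":[0,0.62,-0.27],"grip":0.7},{"delta_rot":[0.051,0,-0.001],"xyz":[0,0.98,-0.4],"grip":0.7},{"delta_rot":[0.069,0,-0.001],"xyz":[0,1.34,-0.53],"grip":0.7},{"delta_rot":[0.086,0,-0.001],"xyz":[0,1.71,-0.66],"grip":0.7},{"delta_rot":[0.104,0,-0.001],"xyz":[0,2.07,-0.78],"grip":0.7},{"delta_rot":[0.121,0,-0.001],"xyz":[0,2.44,-0.89],"grip":0.7},{"delta_rot":[0.139,0,-0.001],"xyz":[0,2.81,-0.99],"grip":0.7},{"delta_rot":[0.156,0,-0.001],"xyz":[0,3.18,-1.09],"grip":0.7},{"delta_rot":[0.173,0,-0.001],"xyz":[0,3.55,-1.18],"grip":0.7},{"delta_rot":[0.191,0,-0.001],"xyz":[0,3.93,-1.27],"grip":0.7},{"delta_rot":[0.208,0,-0.001],"xyz":[0,4.3,-1.35],"grip":0.7}]}}

```text
time_s: 9.67
ee_pos: [0.5637, 0.0227, 0.2167]
tcp_rot: [-2.563, -0.089, 0.025]
wrist_force: [0.3, -0.0, -0.4]
opening: 0.0257
```

```bash
python3 look.py a5; python3 -c "
from h import *
p=33+.7*np.arange(1,13); table(p,p)"
```

```text
9.7667 [-0.372   0.1678  1.7959  0.5188  1.4642  0.9981] [0.5636 0.0223 0.2163] [ 0.0166 -0.3618  0.0144] 0.025944469340484617
{"delta_rot": [0.012, -0.001, -0.001], "xyz": [0.01, 0.15, -0.10], "grip": 0.7},
{"delta_rot": [0.024, -0.001, -0.001], "xyz": [0.01, 0.40, -0.20], "grip": 0.7},
{"delta_rot": [0.036, -0.001, -0.001], "xyz": [0.01, 0.65, -0.30], "grip": 0.7},
{"delta_rot": [0.048, -0.001, -0.001], "xyz": [0.02, 0.90, -0.40], "grip": 0.7},
{"delta_rot": [0.061, -0.001, -0.001], "xyz": [0.02, 1.15, -0.49], "grip": 0.7},
{"delta_rot": [0.073, -0.001, -0.001], "xyz": [0.02, 1.40, -0.58], "grip": 0.7},
{"delta_rot": [0.085, -0.001, -0.001], "xyz": [0.02, 1.66, -0.66], "grip": 0.7},
{"delta_rot": [0.097, -0.001, -0.001], "xyz": [0.02, 1.91, -0.75], "grip": 0.7},
{"delta_rot": [0.109, -0.001, -0.001], "xyz": [0.02, 2.17, -0.83], "grip": 0.7},
{"delta_rot": [0.122, -0.001, -0.001], "xyz": [0.02, 2.43, -0.90], "grip": 0.7},
{"delta_rot": [0.134, -0.001, -0.001], "xyz": [0.02, 2.69, -0.98], "grip": 0.7},
{"delta_rot": [0.146, -0.001, -0.001], "xyz": [0.02, 2.95, -1.05], "grip": 0.7},
```

View pics/a5.png

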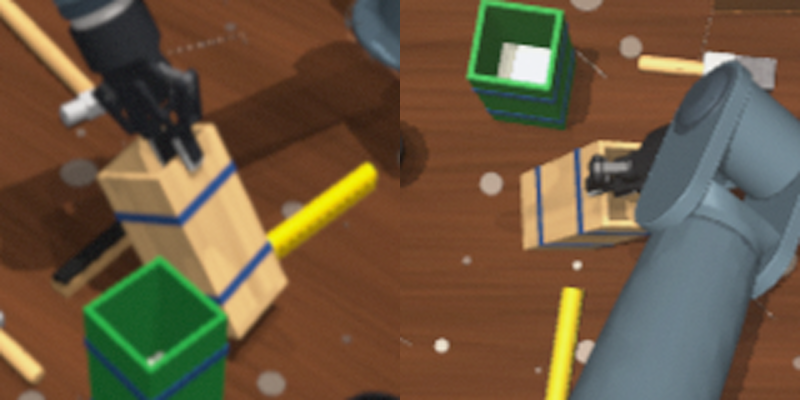

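Call:
{"fn": "jog_arm", "kwargs": {"rows": [{"delta_rot":[0.012,0,-0.001],"xyz":[0.02,0.15,-0.1],"grip":0.7},{"delta_rot":[0.024,0,-0.001],"xyz":[0.02,0.4,-0.2],"grip":0.7},{"delta_rot":[0.036,0,-0.001],"xyz":[0.02,0.65,-0.3],"grip":0.7},{"delta_rot":[0.048,0,-0.001],"xyz":[0.02,0.9,-0.4],"grip":0.7},{"delta_rot":[0.061,0,-0.001],"xyz":[0.02,1.15,-0.49],"grip":0.7},{"delta_rot":[0.073,0,-0.001],"xyz":[0.02,1.4,-0.58],"grip":0.7},{"delta_rot":[0.085,0,-0.001],"xyz":[0.02,1.66,-0.66],"grip":0.7},{"delta_rot":[0.097,0,-0.001],"xyz":[0.02,1.91,-0.75],"grip":0.7},{"delta_rot":[0.109,0,-0.001],"xyz":[0.02,2.17,-0.83],"grip":0.7},{"delta_rot":[0.122,0,-0.001],"xyz":[0.02,2.43,-0.9],"grip":0.7},{"delta_rot":[0.134,0,-0.001],"xyz":[0.02,2.69,-0.98],"grip":0.7},{"delta_rot":[0.146,0,-0.001],"xyz":[0.02,2.95,-1.05],"grip":0.7}]}}

```text
time_s: 10.77
ee_pos: [0.5659, -0.0084, 0.2089]
tcp_rot: [-2.417, -0.084, 0.031]
wrist_force: [-0.4, -0.4, 0.1]
opening: 0.0256
```

```bash
python3 look.py a6; python3 -c "
from h import *
p=41.4+.8*np.arange(1,13); table(p,p-.15*(p-41))"
```

```text
10.8667 [-0.4602  0.2406  1.7674  0.6083  1.5558  0.8986] [ 0.5658 -0.0086  0.2086] [ 1.1569  0.1945 -0.85  ] 0.025190291584732995
{"delta_rot": [0.010, -0.001, -0.001], "xyz": [0.01, 0.20, -0.12], "grip": 0.7},
{"delta_rot": [0.022, -0.001, -0.001], "xyz": [0.01, 0.49, -0.24], "grip": 0.7},
{"delta_rot": [0.034, -0.001, -0.001], "xyz": [0.01, 0.77, -0.35], "grip": 0.7},
{"delta_rot": [0.046, -0.001, -0.001], "xyz": [0.01, 1.06, -0.46], "grip": 0.7},
{"delta_rot": [0.058, -0.001, -0.001], "xyz": [0.01, 1.34, -0.56], "grip": 0.7},
{"delta_rot": [0.070, -0.001, -0.001], "xyz": [0.01, 1.63, -0.66], "grip": 0.7},
{"delta_rot": [0.081, -0.001, -0.001], "xyz": [0.01, 1.92, -0.76], "grip": 0.7},
{"delta_rot": [0.093, -0.001, -0.001], "xyz": [0.01, 2.21, -0.85], "grip": 0.7},
{"delta_rot": [0.105, -0.001, -0.001], "xyz": [0.01, 2.50, -0.94], "grip": 0.7},
{"delta_rot": [0.117, -0.001, -0.001], "xyz": [0.01, 2.79, -1.02], "grip": 0.7},
{"delta_rot": [0.129, -0.001, -0.001], "xyz": [0.01, 3.09, -1.10], "grip": 0.7},
{"delta_rot": [0.141, -0.001, -0.001], "xyz": [0.01, 3.38, -1.18], "grip": 0.7},
```

View pics/a6.png

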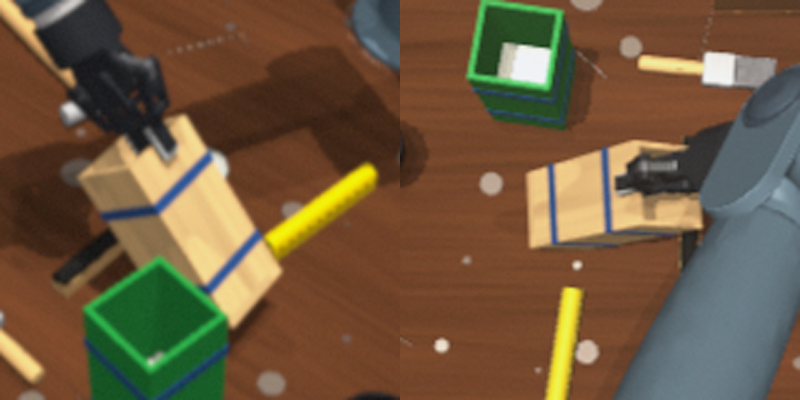

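The tilt is around 38–40° and the mould is still held in the gap. I'll keep lowering slowly.

Call:
{"fn": "jog_arm", "kwargs": {"rows": [{"delta_rot":[0.01,0,-0.001],"xyz":[0.01,0.2,-0.12],"grip":0.7},{"delta_rot":[0.022,0,-0.001],"xyz":[0.01,0.49,-0.24],"grip":0.7},{"delta_rot":[0.034,0,-0.001],"xyz":[0.01,0.77,-0.35],"grip":0.7},{"delta_rot":[0.046,0,-0.001],"xyz":[0.01,1.06,-0.46],"grip":0.7},{"delta_rot":[0.058,0,-0.001],"xyz":[0.01,1.34,-0.56],"grip":0.7},{"delta_rot":[0.07,0,-0.001],"xyz":[0.01,1.63,-0.66],"grip":0.7},{"delta_rot":[0.081,0,-0.001],"xyz":[0.01,1.92,-0.76],"grip":0.7},{"delta_rot":[0.093,0,-0.001],"xyz":[0.01,2.21,-0.85],"grip":0.7},{"delta_rot":[0.105,0,-0.001],"xyz":[0.01,2.5,-0.94],"grip":0.7},{"delta_rot":[0.117,0,-0.001],"xyz":[0.01,2.79,-1.02],"grip":0.7},{"delta_rot":[0.129,0,-0.001],"xyz":[0.01,3.09,-1.1],"grip":0.7},{"delta_rot":[0.141,0,-0.001],"xyz":[0.01,3.38,-1.18],"grip":0.7}]}}

```text
time_s: 11.87
ee_pos: [0.5682, -0.042, 0.1948]
tcp_rot: [-2.275, -0.079, 0.036]
wrist_force: [0.3, 0.3, -0.4]
opening: 0.0257
```

```bash
python3 look.py a7; python3 -c "
from h import *
p=51+.9*np.arange(1,13); table(p,49.5+(p-51)*.45)"
```

```text
11.9667 [-0.5398  0.3359  1.726   0.677   1.6485  0.8125] [ 0.5681 -0.0422  0.1945] [ 0.2137  0.0641 -0.5002] 0.025618165487809447
{"delta_rot": [0.006, -0.001, -0.001], "xyz": [0.01, 0.24, -0.11], "grip": 0.7},
{"delta_rot": [0.013, -0.001, -0.001], "xyz": [0.01, 0.56, -0.24], "grip": 0.7},
{"delta_rot": [0.020, -0.001, -0.001], "xyz": [0.02, 0.87, -0.35], "grip": 0.7},
{"delta_rot": [0.027, -0.001, -0.001], "xyz": [0.02, 1.19, -0.47], "grip": 0.7},
{"delta_rot": [0.034, -0.001, -0.001], "xyz": [0.02, 1.51, -0.57], "grip": 0.7},
{"delta_rot": [0.041, -0.001, -0.001], "xyz": [0.02, 1.83, -0.68], "grip": 0.7},
{"delta_rot": [0.048, -0.001, -0.001], "xyz": [0.02, 2.15, -0.77], "grip": 0.7},
{"delta_rot": [0.056, -0.001, -0.001], "xyz": [0.02, 2.47, -0.86], "grip": 0.7},
{"delta_rot": [0.063, -0.001, -0.001], "xyz": [0.02, 2.80, -0.95], "grip": 0.7},
{"delta_rot": [0.070, -0.001, -0.001], "xyz": [0.02, 3.12, -1.03], "grip": 0.7},
{"delta_rot": [0.077, -0.001, -0.001], "xyz": [0.02, 3.45, -1.11], "grip": 0.7},
{"delta_rot": [0.084, -0.001, -0.001], "xyz": [0.02, 3.78, -1.18], "grip": 0.7},
```

View pics/a7.png

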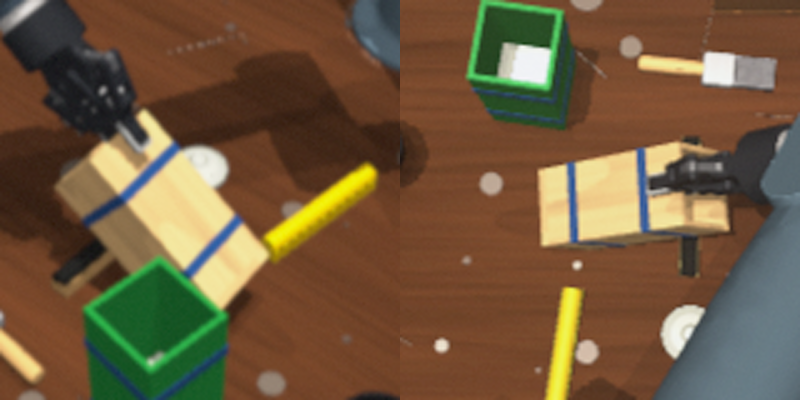

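Call:
{"fn": "jog_arm", "kwargs": {"rows": [{"delta_rot":[0.006,0,-0.001],"xyz":[0.02,0.24,-0.11],"grip":0.7},{"delta_rot":[0.013,0,-0.001],"xyz":[0.02,0.56,-0.24],"grip":0.7},{"delta_rot":[0.02,0,-0.001],"xyz":[0.02,0.87,-0.35],"grip":0.7},{"delta_rot":[0.027,0,-0.001],"xyz":[0.02,1.19,-0.47],"grip":0.7},{"delta_rot":[0.034,0,-0.001],"xyz":[0.02,1.51,-0.57],"grip":0.7},{"delta_rot":[0.041,0,-0.001],"xyz":[0.02,1.83,-0.68],"grip":0.7},{"delta_rot":[0.048,0,-0.001],"xyz":[0.02,2.15,-0.77],"grip":0.7},{"delta_rot":[0.056,0,-0.001],"xyz":[0.02,2.47,-0.86],"grip":0.7},{"delta_rot":[0.063,0,-0.001],"xyz":[0.02,2.8,-0.95],"grip":0.7},{"delta_rot":[0.07,0,-0.001],"xyz":[0.02,3.12,-1.03],"grip":0.7},{"delta_rot":[0.077,0,-0.001],"xyz":[0.02,3.45,-1.11],"grip":0.7},{"delta_rot":[0.084,0,-0.001],"xyz":[0.02,3.78,-1.18],"grip":0.7}]}}

```text
time_s: 12.97
ee_pos: [0.5706, -0.0759, 0.1732]
tcp_rot: [-2.191, -0.076, 0.038]
wrist_force: [1.6, -0.2, -1.5]
opening: 0.0259
```

```bash
python3 look.py a8; python3 -c "
from h import *
p=61.8+.8*np.arange(1,13); table(p,54.4+(p-61.8)*.2)"
```

```text
13.0667 [-0.5993  0.4305  1.679   0.7003  1.7046  0.748 ] [ 0.5706 -0.0761  0.173 ] [-0.0161 -0.3199 -2.2783] 0.02569826405274127
{"delta_rot": [0.003, -0.001, -0.001], "xyz": [0.00, 0.22, -0.08], "grip": 0.7},
{"delta_rot": [0.005, -0.001, -0.001], "xyz": [0.00, 0.50, -0.16], "grip": 0.7},
{"delta_rot": [0.008, -0.001, -0.001], "xyz": [0.00, 0.79, -0.23], "grip": 0.7},
{"delta_rot": [0.011, -0.001, -0.001], "xyz": [0.00, 1.07, -0.31], "grip": 0.7},
{"delta_rot": [0.014, -0.001, -0.001], "xyz": [0.00, 1.36, -0.37], "grip": 0.7},
{"delta_rot": [0.017, -0.001, -0.001], "xyz": [0.01, 1.65, -0.44], "grip": 0.7},
{"delta_rot": [0.019, -0.001, -0.001], "xyz": [0.01, 1.94, -0.50], "grip": 0.7},
{"delta_rot": [0.022, -0.001, -0.001], "xyz": [0.01, 2.23, -0.56], "grip": 0.7},
{"delta_rot": [0.025, -0.001, -0.001], "xyz": [0.01, 2.52, -0.61], "grip": 0.7},
{"delta_rot": [0.028, -0.001, -0.001], "xyz": [0.01, 2.81, -0.66], "grip": 0.7},
{"delta_rot": [0.031, -0.001, -0.001], "xyz": [0.01, 3.10, -0.70], "grip": 0.7},
{"delta_rot": [0.033, -0.001, -0.001], "xyz": [0.01, 3.39, -0.74], "grip": 0.7},
```

View pics/a8.png

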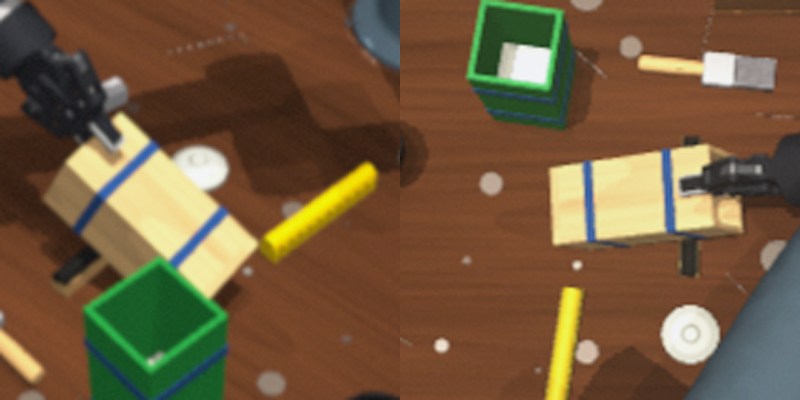

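The inner finger now bears about 2 N, which is the expected share of the weight. I'll go on at a lower speed.

Call:
{"fn": "jog_arm", "kwargs": {"rows": [{"delta_rot":[0.003,0,0],"xyz":[0,0.22,-0.08],"grip":0.7},{"delta_rot":[0.005,0,0],"xyz":[0,0.5,-0.16],"grip":0.7},{"delta_rot":[0.008,0,0],"xyz":[0,0.79,-0.23],"grip":0.7},{"delta_rot":[0.011,0,0],"xyz":[0,1.07,-0.31],"grip":0.7},{"delta_rot":[0.014,0,0],"xyz":[0,1.36,-0.37],"grip":0.7},{"delta_rot":[0.017,0,0],"xyz":[0,1.65,-0.44],"grip":0.7},{"delta_rot":[0.019,0,0],"xyz":[0,1.94,-0.5],"grip":0.7},{"delta_rot":[0.022,0,0],"xyz":[0,2.23,-0.56],"grip":0.7},{"delta_rot":[0.025,0,0],"xyz":[0,2.52,-0.61],"grip":0.7},{"delta_rot":[0.028,0,0],"xyz":[0,2.81,-0.66],"grip":0.7},{"delta_rot":[0.031,0,0],"xyz":[0,3.1,-0.7],"grip":0.7},{"delta_rot":[0.033,0,0],"xyz":[0,3.39,-0.74],"grip":0.7}]}}

```text
time_s: 14.07
ee_pos: [0.5724, -0.102, 0.1494]
tcp_rot: [-2.158, -0.074, 0.039]
wrist_force: [0.2, 0.2, -1.7]
opening: 0.0255
```

```bash
python3 look.py a9; python3 -c "
from h import *
p=71.4+.5*np.arange(1,13); table(p,p*0+56.3)"
```

```text
14.1667 [-0.6363  0.5045  1.6407  0.6964  1.7224  0.7043] [ 0.5723 -0.1021  0.1493] [ 0.6556  0.2498 -1.3131] 0.025675078877996072
{"delta_rot": [-0.000, -0.002, -0.001], "xyz": [0.02, 0.13, -0.03], "grip": 0.7},
{"delta_rot": [-0.000, -0.002, -0.001], "xyz": [0.02, 0.31, -0.06], "grip": 0.7},
{"delta_rot": [-0.000, -0.002, -0.001], "xyz": [0.02, 0.49, -0.08], "grip": 0.7},
{"delta_rot": [-0.000, -0.002, -0.001], "xyz": [0.02, 0.67, -0.11], "grip": 0.7},
{"delta_rot": [-0.000, -0.002, -0.001], "xyz": [0.02, 0.85, -0.13], "grip": 0.7},
{"delta_rot": [-0.000, -0.002, -0.001], "xyz": [0.02, 1.03, -0.15], "grip": 0.7},
{"delta_rot": [-0.000, -0.002, -0.001], "xyz": [0.02, 1.21, -0.17], "grip": 0.7},
{"delta_rot": [-0.000, -0.002, -0.001], "xyz": [0.02, 1.39, -0.19], "grip": 0.7},
{"delta_rot": [-0.000, -0.002, -0.001], "xyz": [0.02, 1.58, -0.21], "grip": 0.7},
{"delta_rot": [-0.000, -0.002, -0.001], "xyz": [0.02, 1.76, -0.22], "grip": 0.7},
{"delta_rot": [-0.000, -0.002, -0.001], "xyz": [0.02, 1.94, -0.24], "grip": 0.7},
{"delta_rot": [-0.000, -0.002, -0.001], "xyz": [0.02, 2.12, -0.25], "grip": 0.7},
```

View pics/a9.png

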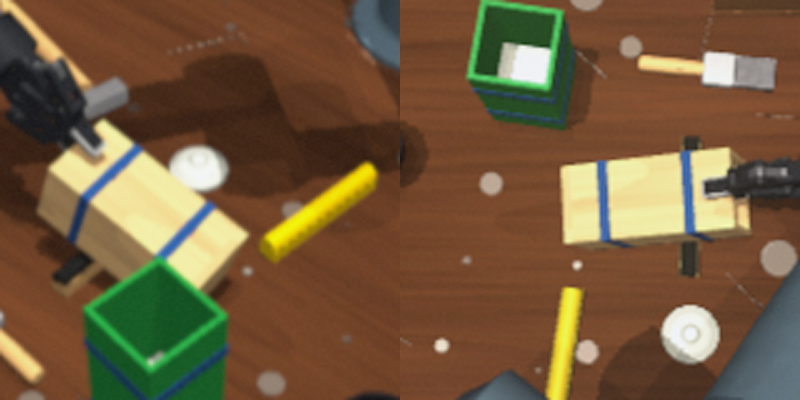

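Call:
{"fn": "jog_arm", "kwargs": {"rows": [{"delta_rot":[0,0,0],"xyz":[0,0.13,-0.03],"grip":0.7},{"delta_rot":[0,0,0],"xyz":[0,0.31,-0.06],"grip":0.7},{"delta_rot":[0,0,0],"xyz":[0,0.49,-0.08],"grip":0.7},{"delta_rot":[0,0,0],"xyz":[0,0.67,-0.11],"grip":0.7},{"delta_rot":[0,0,0],"xyz":[0,0.85,-0.13],"grip":0.7},{"delta_rot":[0,0,0],"xyz":[0,1.03,-0.15],"grip":0.7},{"delta_rot":[0,0,0],"xyz":[0,1.21,-0.17],"grip":0.7},{"delta_rot":[0,0,0],"xyz":[0,1.39,-0.19],"grip":0.7},{"delta_rot":[0,0,0],"xyz":[0,1.58,-0.21],"grip":0.7},{"delta_rot":[0,0,0],"xyz":[0,1.58,-0.21],"grip":0.7},{"delta_rot":[0,0,0],"xyz":[0,1.58,-0.21],"grip":0.7},{"delta_rot":[0,0,0],"xyz":[0,1.58,-0.21],"grip":0.7}]}}

```text
time_s: 15.17
ee_pos: [0.573, -0.1126, 0.1374]
tcp_rot: [-2.158, -0.073, 0.039]
wrist_force: [0.2, -0.9, 0.5]
opening: 0.0256
```

```bash
python3 look.py a10; python3 -c "
from h import *
p=[76]*3; table(p,[56.3]*3)
o=observe();R=cv2.Rodrigues(o['tcp_rot'])[0]
a=np.radians(76);u=MX*np.sin(a)+np.array([0,0,np.cos(a)]); print(R.T@u)
t=capture('top')
for q in ('mould','mouth','foot_edge'):
  print(q,[(round(d['p'],2),np.round(d['centre'],3)) for d in spot_point(q,t)])
"
```

```text
15.2667 [-0.6486  0.5331  1.6255  0.6872  1.7185  0.6874] [ 0.573  -0.1126  0.1374] [-0.1182 -0.3747 -0.1367] 0.025293449963879614
{"delta_rot": [-0.000, -0.002, -0.001], "xyz": [0.01, 0.04, 0.00], "grip": 0.7},
{"delta_rot": [-0.000, -0.002, -0.001], "xyz": [0.01, 0.04, 0.00], "grip": 0.7},
{"delta_rot": [-0.000, -0.002, -0.001], "xyz": [0.01, 0.04, 0.00], "grip": 0.7},
[ 0.0019  0.3368 -0.9416]
mould [(0.73, array([0.562, 0.072, 0.046])), (0.68, array([0.715, 0.132, 0.   ]))]
mouth [(0.74, array([ 0.577, -0.121,  0.091])), (0.69, array([0.716, 0.134, 0.202]))]
foot_edge [(0.97, array([ 0.563,  0.062, -0.   ])), (0.61, array([ 0.726,  0.174, -0.   ]))]
```

View pics/a10.png

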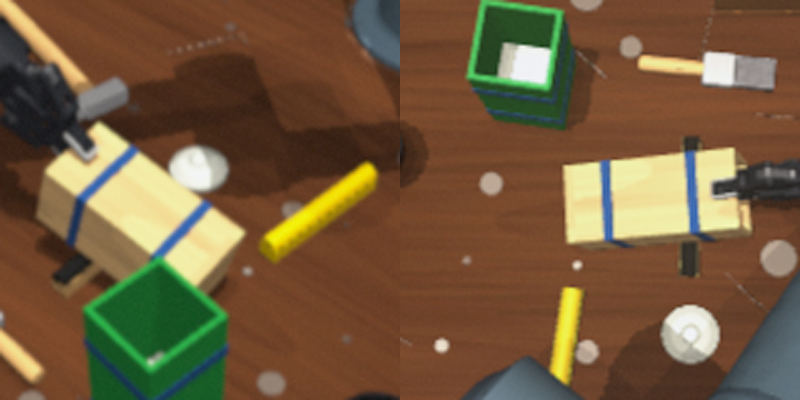

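The wrist force is about 0. The detectors put the foot edge at y=0.062 (0.060 at the start) and the mouth at z=0.091, which matches resting on the pad. I'll withdraw along the mould axis.

Call:
{"fn": "jog_arm", "kwargs": {"rows": [{"delta_rot":[0,0,0],"xyz":[0,0.17,-0.47],"grip":0.7},{"delta_rot":[0,0,0],"xyz":[0,0.34,-0.94],"grip":0.7},{"delta_rot":[0,0,0],"xyz":[0,0.6,-1.7],"grip":0.7},{"delta_rot":[0,0,0],"xyz":[0,0.9,-2.5],"grip":0.7},{"delta_rot":[0,0,0],"xyz":[0,1.2,-3.4],"grip":0.7},{"delta_rot":[0,0,0],"xyz":[0,1.5,-4.3],"grip":0.7},{"delta_rot":[0,0,0],"xyz":[0,1.5,-6],"grip":0.7},{"delta_rot":[0,0,0],"xyz":[0,1.5,-8],"grip":0.7},{"delta_rot":[0,0,0],"xyz":[0,1.5,-10],"grip":0.7},{"delta_rot":[0,0,0],"xyz":[0,1.5,-12],"grip":0.7},{"delta_rot":[0,0,0],"xyz":[0,1.5,-13],"grip":0.7},{"delta_rot":[0,0,0],"xyz":[0,1.5,-13],"grip":0.7}]}}

```text
time_s: 16.47
ee_pos: [0.5816, -0.2317, 0.199]
tcp_rot: [-2.161, -0.073, 0.035]
wrist_force: [-0.9, -1.0, 0.6]
opening: 0.0259
```

```bash
python3 look.py a11; python3 -c "
from h import *
for n in ('top','side'):
 t=capture(n); cv2.imwrite(f'pics/fin_{n}.png',t['image'])
 for q in ('mould','mouth','foot_edge','rosette','brush'):
  print(n,q,[(round(d['p'],2),np.round(d['centre'],3)) for d in spot_point(q,t)][:3])
"
```

```text
16.5667 [-0.7704  0.5813  1.4257  0.6296  1.9031  0.6966] [ 0.5808 -0.229   0.1969] [ 0.1582  0.2653 -0.3791] 0.025456604581848927
top mould [(0.92, array([0.565, 0.071, 0.044])), (0.85, array([0.716, 0.132, 0.002]))]
top mouth [(0.76, array([0.718, 0.133, 0.2  ])), (0.59, array([ 0.576, -0.122,  0.09 ]))]
top foot_edge [(0.66, array([ 0.564,  0.061, -0.002])), (0.63, array([0.725, 0.178, 0.002])), (0.25, array([ 0.745, -0.081,  0.003]))]
top rosette [(0.7, array([ 0.414, -0.067, -0.001]))]
top brush [(0.84, array([ 0.746, -0.082,  0.004]))]
side mould [(0.71, array([0.717, 0.128, 0.005])), (0.56, array([0.557, 0.074, 0.045]))]
side mouth [(0.95, array([0.717, 0.132, 0.2  ])), (0.82, array([ 0.576, -0.123,  0.093])), (0.24, array([ 0.626, -0.361,  0.002]))]
side foot_edge [(0.84, array([0.563, 0.061, 0.004])), (0.63, array([0.719, 0.175, 0.002]))]
side rosette []
side brush [(0.69, array([ 0.744, -0.088,  0.003]))]
```

View pics/a11.png

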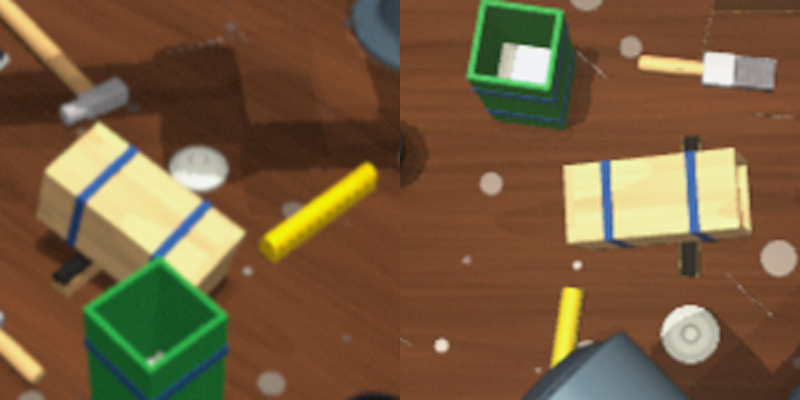

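View pics/fin_top.png

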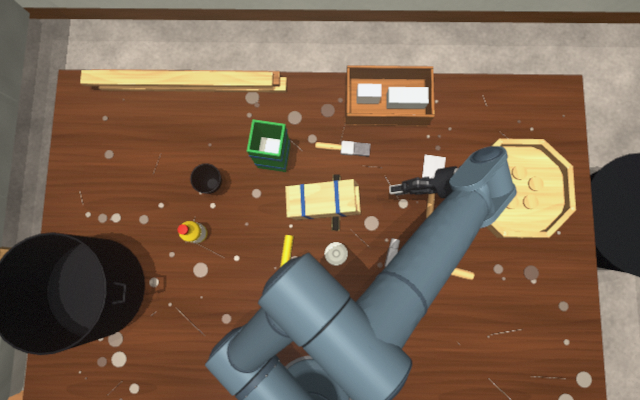

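The mould (top px 322,198) lies across the black pad, the gripper (px 420,185) is clear of it, and nothing else has moved. I'll hand the job in.

```bash
python3 -c "
from workcell import *
print(close_job())"
```

```text
the job is handed in; nothing more can be done
None
```

The plywood mould now lies with its side on the black rail's pad and its foot edge on the bench where it stood. I handed the job in at about 17 s of the 51 s.

**How I did it:** I set the slightly open fingertips (26 mm gap) loosely on either side of the 6 mm back wall at the mouth. The outer finger pushed the mould up to its balance point, and the inner finger then held it back while I let it down slowly. It was never gripped or carried. In the wrist readings at the end of each move and picture step, the force stayed below about 3 N.

**Last checks:**

| Check | Result |
|---|---|
| Foot edge | (0.563, 0.061), within about 2 mm of its starting place |
| Mouth height | about 0.09 m, meaning a tilt of about 76–77° |
| Wrist force before withdrawing | about 0 N, so the mould was resting on the pad |
| Gripper after withdrawing | clear of the mould, with no movement visible in the pictures |
| Bystanders | look undisturbed in the top view; the arm partly hides the mallet and the scraper |

The two cameras agreed within their error. The side view did not detect the rosette, but the top view did, and it looks to be where it was.

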